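Gauge two nut crackers, then load the walnuts

TASK

Two nut crackers stand left and right; try the feeler gauge's blade in the front slot of the left one first, then of the right one, pushing gently until it has slid well in between the rollers (a good 30 mm past the front) or jams there. Put the gauge back on its cork pad, standing on its foot with the blade pointing the way it did at the start; tip all the walnuts from the tray into the hopper of the cracker whose gap let the blade in, and set the empty tray back down upright on the worktop. Pick up any walnut that goes astray and put it in too, and leave the other things alone.

Things in the scene. Friction and masses are not known exactly. Their poses are not given: they have to be found in the camera images.
- mill_a: one of two alike nut crackers: white box 100 (x) x 124 (y) x 92 mm high, fixed; origin at the centre of its underside, +z up, front -x. Open hopper on top (inside 86 x 108 at the rim) funnels onto two steel rollers, radius 18, along x, axes at z 30, with a gap between them along y 0, x -34 to +42. One gap is about 8.5 mm, the other's 2 mm; only trying the blade shows which. It may stand left or right
- mill_b: one of two alike nut crackers: white box 100 (x) x 124 (y) x 92 mm high, fixed; origin at the centre of its underside, +z up, front -x. Open hopper on top (inside 86 x 108 at the rim) funnels onto two steel rollers, radius 18, along x, axes at z 30, with a gap between them along y 0, x -34 to +42. One gap is about 8.5 mm, the other's 2 mm; only trying the blade shows which. It may stand left or right
- mill_a_slot (a point): centre of the mouth of the upright front slot (own x -48, y 0, z 30 mm), axes as the cracker's; slot 22 wide, z 12 to 48. Behind it guide jaws taper evenly to the roller gap, 14 mm in. The 5 mm blade slides in along +x, well over 40 mm, if the gap is wide; in the narrow one it jams about 12 mm in
- mill_b_slot (a point): centre of the mouth of the upright front slot (own x -48, y 0, z 30 mm), axes as the cracker's; slot 22 wide, z 12 to 48. Behind it guide jaws taper evenly to the roller gap, 14 mm in. The 5 mm blade slides in along +x, well over 40 mm, if the gap is wide; in the narrow one it jams about 12 mm in
- mill_a_hopper (a point): centre of the hopper's mouth, at the rim, 92 mm above the worktop; axes as the cracker's
- mill_b_hopper (a point): centre of the hopper's mouth, at the rim, 92 mm above the worktop; axes as the cracker's
- pad: cork pad, 100 (x) x 80 (y) x 4 mm, fixed to the worktop; origin at the centre of its underside; home of the gauge, which starts on it with its blade along the pad's +x
- gauge: loose feeler gauge, 220 g: dark steel foot 60 (x) x 56 (y) x 8 mm, upright orange grip 54 (x) x 18 (y), z 8 to 58, pinched across y; steel blade 5 thick (y), z 22 to 38, from the grip to its tip at x +100. Origin at the centre of the foot's underside, +x along the blade, +z up. Standing on the worktop, its blade is level with the crackers' slots
- gauge_tip (a point): the middle of the blade's end, 100 mm ahead (+x) of the gauge's origin and 30 mm above it; axes as the gauge's
- tray: loose wooden tray, 180 g, 178 (x) x 56 (y, outside) x 36 mm high: two long side walls 3 thick, floor 4; both short ends open, the floor only curls up 5 mm over the last 22, so it can be tipped out over either end. Origin at the centre of its underside, +x along its length. Grip it across both walls at its middle; walnuts roll out when tipped about 40 degrees or more
- walnut_1: walnut, brown, nearly round with small flats, 29 mm across, 15 g, origin at its centre; starts on the tray. Two to four walnuts are there, the rest absent
- walnut_2: walnut, brown, nearly round with small flats, 29 mm across, 15 g, origin at its centre; starts on the tray. Two to four walnuts are there, the rest absent
- walnut_3: walnut, brown, nearly round with small flats, 29 mm across, 15 g, origin at its centre; starts on the tray. Two to four walnuts are there, the rest absent
- walnut_4: walnut, brown, nearly round with small flats, 29 mm across, 15 g, origin at its centre; starts on the tray. Two to four walnuts are there, the rest absent
- spice_jar: bystander: spice jar with a yellow lid, 42 x 42 x 106 mm, at the back; origin at the centre of its underside
- garlic: bystander: garlic bulb, 48 x 50 x 51 mm, far to the left; origin at the centre of its underside
- tea_box: bystander: red carton, 49 x 113 x 102 mm, at the back; origin at the centre of its underside

How it is judged:
By the outcome, as a careful person would: the job done as asked, in the order asked, and still so for the second after the job is handed in, with the robot touching nothing.
Of walnut_1, walnut_2, walnut_3, walnut_4 only 2 to 4 are there at a start; the rules pass over those that are not, and their reading is None.
At some moment in a run one of gauge, tray may be knocked a few centimetres aside while the robot is not near it.
Once in a run the grip may slacken for a moment while it holds something.
It also fails if it takes over 208 s, if anything falls off the work surface, if the arm or the gripper's body presses on something with over 40 N, if the wrist force passes 120 N, or if a joint passes its speed limit or range.

ROBOT

A 6-joint arm with a two-finger parallel gripper is mounted at the origin on a cart in front of the work surface, level with it; the furniture and walls round the work are solid. World frame = base frame: x ahead of the robot, y to its left, z up, the work surface at z = 0. Lengths are in m, angles in rad, forces in N, time in s.
With the tool pointing down it reaches from about 0.275 to 0.975 m from the base axis. Payload 8.4 kg.
Tool frame: the origin (TCP) lies midway between the tips of the shut fingers; the grasp point (between the pads) lies robot.grip_point_offset behind it (robot.grip_point_offset is the distance from the TCP to the grasp point, in m); z points along the fingers, y is the line along which they close (so a half turn about z gives the same grasp; the last joint's range is limited). The gripper opens to 92 mm and grips with 3 to 60 N. Pads are 20 mm wide; open, the fingers measure 128 mm over their backs; the gripper's body (75 mm by 189 mm) begins 69 mm behind the grasp point.
Start: joints at [1.168, 0.353, 1.633, -0, 1.155, -0.002], TCP at [0.244, 0.575, 0.215] pointing down, gripper open.
Joint ranges: [-2.63, 2.63], [-0.92, 2.1], [0.06, 2.66], [-1.3, 4.44], [0, 2.69], [-3.02, 3.02]. Speed limits (rad/s): [2.22, 2.22, 2.79, 3.14, 3.14, 3.14].

INTERFACE

Orientations are given as a 3x3 rotation matrix whose columns are the frame's x, y, z axes.
In Python, from station import robot gives the robot as it stands. The module is installed in compiled form; this text tells all that it offers.
- The arm moves only by the shell command python3 -m creep 'ROWS'. ROWS is JSON, a list that holds one entry, the list of rows, each a list of 7 numbers: the opening, from -1 (shut) to 1 (fully open), so that 0 is half open, then the shift along the tool's x, y, z in mm, then the turn, a rotation vector about the tool's x, y, z in rad. In form: [[[fingers, dx, dy, dz, wx, wy, wz], ...]]. A call has 1 to 12 rows; each row is the pose to reach, as a shift and turn from the pose commanded when the call began, along the tool's axes at that moment; what a row does not reach only later rows make up. A row lasts 1/8 s, in which the tool goes at most 62.5 mm and 10.7 degrees, less where a joint would pass 70% of its speed; a pose out of reach is approached as far as the arm can. A call with a gripper value outside its range is refused whole. The fingers move at their own pace and stop on an object; the grip force is fixed at half the most. Time passes only in rows, so rows that repeat a pose let the fingers close. It gives the time, the measured TCP pose, the force, the opening and the grip force at its end, in the units of the state.
- robot.state(): the state, without advancing time (a new reading comes with each control period).
- robot.get_image(name): name is "side" or "top"; returns (picture, depth): 384x512x3 uint8, red, green, blue; 384x512 float32, m along the optical axis (not along the pixel's ray), 0 where there is no reading.
- robot.get_calibration(name): a dict with "fx", "fy", "cx", "cy" (pixels), "R" (3x3) and "t" (3): a world point X has camera coordinates R X + t. Camera axes: x right, y down, z forward; pixel columns grow to the right and rows downward; lengths in m; the calibration is good to about 2 mm. A picture is of the moment at which its call begins. get_calibration takes no time and is no camera call.
- robot.sign_off(): hands the job in; it is judged then, once.
Trained networks look in the newest picture that a camera, given by its name, has taken for a name from the list of things; names that differ only in an ending like _2 or _b are one class to them, and where a whole thing is asked for, a point or a joint stands for the part that bears it (a point fixed in the world has none). Each returns a list of dicts, best first, with "p" (0 to 1); they miss things now and then, are a little off and sometimes report something else, mostly with a low value. They report only what shows in the picture. A call takes as long as a camera call.
- robot.spot_in(thing, camera): "position" ([column, row] in pixels, amid what is visible of it).
- robot.masks_of(thing, camera): "pixels" (384x512 bool, what is visible of it) and "position" ([column, row] in pixels, amid what is visible of it).
- robot.spot_point(thing, camera): "position" ([column, row] in pixels: a listed point, or the origin of a listed thing).
The state is a dict: "time_s": time; "joint_pos": joint angles; "qvel": joint speeds; "joint_efforts": joint torques, N m; "position": TCP position; "orientation": TCP orientation; "force": force on the tool from outside, world axes, zero at the start; "wrist_torque": the same for the moment, N m; "opening": finger opening in m; "grasp_force": force on a finger pad.
Only numpy, scipy, OpenCV 4.12 (cv2) and the standard library are available. Lean on these libraries where they do the work, as an engineer would, in place of code of your own. Each camera call takes 0.05 s, during which the arm holds its last target. There are 200 camera calls.

## Working session

There is one attempt and no reset: what is moved stays moved. The work goes in short steps, Python scripts to look and compute and a shell command to move; the robot and the scene stay as the last step left them, time stands still between calls to the robot, and variables do not carry over. Pictures are saved under pics/ and viewed, at most 14 in all, crops included, and the job is handed in when it is done.

```bash
mkdir -p pics; cat > h.py <<'E'
import numpy as np, cv2
from station import robot
def pts(cam,depth,mask):
    c=robot.get_calibration(cam);v,u=np.nonzero(mask&(depth>0));z=depth[v,u]
    P=np.stack([(u-c['cx'])/c['fx']*z,(v-c['cy'])/c['fy']*z,z],1)
    return (P-np.array(c['t']))@np.array(c['R'])
def at(cam,uv,zw):
    c=robot.get_calibration(cam);R=np.array(c['R']);o=-R.T@np.array(c['t'])
    d=R.T@np.array([(uv[0]-c['cx'])/c['fx'],(uv[1]-c['cy'])/c['fy'],1]);return o+d*(zw-o[2])/d[2]
def rect(P):
    (cx,cy),(w,h),a=cv2.minAreaRect((P[:,:2]*1000).astype(np.float32));return np.round([cx,cy,w,h,a],1)
E
python3 - <<'E'
from h import *
for cam in('top','side'):
    im,d=robot.get_image(cam);cv2.imwrite(f'pics/{cam}0.png',im[:,:,::-1])
    for n in['mill_a','pad','gauge','tray','walnut_1','spice_jar','tea_box','garlic']:
        for r in robot.masks_of(n,cam):
            if r['p']<.3: continue
            P=pts(cam,d,r['pixels'])
            if len(P)<5: continue
            print(cam,n,round(r['p'],2),np.round(r['position']),'med',np.round(np.median(P,0)*1000),'zmax',round(np.percentile(P[:,2],98)*1000),'rect',rect(P))
    for n in['mill_a_slot','mill_a_hopper','gauge_tip','gauge','tray','pad']:
        print(cam,n,[(round(r['p'],2),np.round(r['position'],1).tolist()) for r in robot.spot_point(n,cam)])
s=robot.state();print(s['position'],np.round(s['orientation'],3),s['opening'],robot.grip_point_offset,s['time_s'])
E
```

```text
top mill_a 0.94 [374. 212.] med [ 511. -317.   53.] zmax 96 rect [ 518.9 -326.6  112.5  156.7    9.4]
top mill_a 0.84 [188. 208.] med [510. 275.  56.] zmax 97 rect [510.4 272.6 100.7 122.6  10.8]
top mill_a 0.6 [269. 150.] med [704.  30.  68.] zmax 109 rect [707.8  31.   41.7  18.7  78.6]
top pad 0.81 [243. 230.] med [457.  89.   4.] zmax 41 rect [442.6  78.5 102.9  82.5   7.2]
top gauge 0.9 [253. 234.] med [434.  74.  16.] zmax 67 rect [450.3  74.2  90.8  52.   11.1]
top tray 0.71 [293. 235.] med [450. -66.   7.] zmax 39 rect [456.5 -72.9  60.9 177.5  87.1]
top walnut_1 0.6 [298. 245.] med [403. -74.  28.] zmax 36 rect [404.8 -76.7  26.6  32.    1.7]
top walnut_1 0.6 [298. 234.] med [441. -76.  28.] zmax 36 rect [440.1 -75.7  22.1  21.4  46.5]
top walnut_1 0.55 [298. 210.] med [508. -80.  29.] zmax 35 rect [508.3 -79.6  19.6  19.3   3.8]
top spice_jar 0.65 [268. 148.] med [704.  32.  66.] zmax 464 rect [670.3  44.7  46.2 127.9  73.9]
top tea_box 0.52 [318. 146.] med [ 717. -138.   46.] zmax 75 rect [ 717.8 -152.6  110.5   16.9   85.1]
top garlic 0.73 [185. 208.] med [510. 276.  56.]
[... 1079 characters left out ...]
  63.  33.] zmax 65 rect [466.3  90.9 125.2 100.2   5.8]
side spice_jar 0.63 [305. 204.] med [715.  13.  63.] zmax 109 rect [739.4  54.5 114.7  43.8  61.8]
side tea_box 0.8 [333. 233.] med [ 729. -174.   59.] zmax 98 rect [ 770.  -116.8  204.5  108.7   83. ]
side garlic 0.63 [175. 174.] med [382. 449.  31.] zmax 44 rect [381.8 449.1  25.2  37.3  65. ]
side mill_a_slot [(0.88, [275.7, 302.7])]
side mill_a_hopper []
side gauge_tip [(0.67, [249.3, 211.7])]
side gauge [(0.7, [217.2, 226.4])]
side tray [(0.74, [240.5, 249.2])]
side pad [(0.65, [218.1, 226.6])]
[0.24384234 0.57546468 0.21456719] [[-0.921  0.39  -0.   ]
 [ 0.39   0.921 -0.   ]
 [ 0.    -0.    -1.   ]] 0.09184174162185056 0.0187 1.5
```

View pics/top0.png

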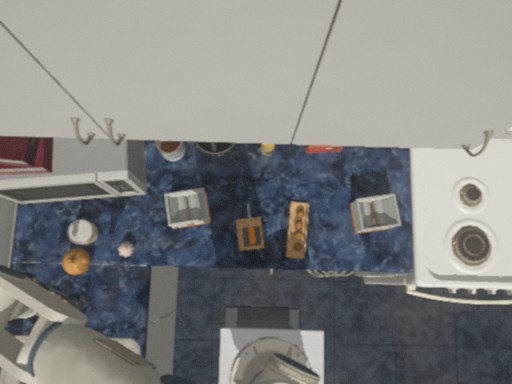

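View pics/side0.png

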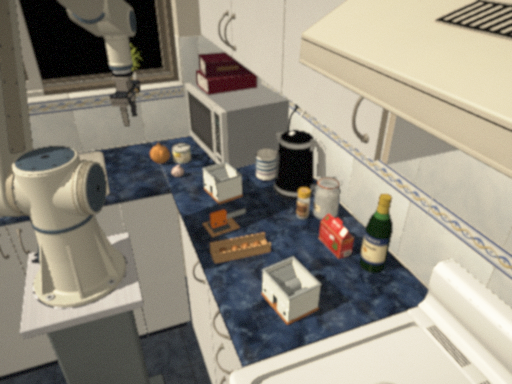

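```bash
cat >> h.py <<'E'
def cloud(cam):
    im,d=robot.get_image(cam);P=pts(cam,d,d>0);C=im[d>0].astype(int);return P,C,im,d
def near(P,c,r): return np.linalg.norm(P[:,:2]-np.array(c)/1000,axis=1)<r/1000
E
python3 - <<'E'
from h import *
for cam in('top','side'):
    P,C,im,d=cloud(cam)
    for c in((510,272),(513,-313)):
        m=near(P,c,95)&(P[:,2]>.082)&(P[:,2]<.11);print(cam,'mill',m.sum(),rect(P[m]),np.median(P[m],0))
    og=(C[:,0]>130)&(C[:,0]>C[:,1]*1.6)&(C[:,0]>C[:,2]*2.)
    m=near(P,(440,74),70)&(P[:,2]>.035)&(P[:,2]<.08)
    print(cam,'grip',m.sum(),rect(P[m]),P[m].mean(0)); m=m&(P[:,2]>.055);print(cam,'griptop',m.sum(),rect(P[m]),P[m].mean(0))
    m=near(P,(535,80),45)&(P[:,2]>.02)&(P[:,2]<.05);print(cam,'blade',m.sum(),rect(P[m]) if m.sum()>3 else 0)
    m=near(P,(457,-73),110)&(P[:,2]>.030)&(P[:,2]<.045);print(cam,'trayrim',m.sum(),rect(P[m]))
print('tip',at('top',[249.6,203.8],.034),at('side',[249.3,211.7],.034))
print('slot',at('top',[377.1,229.9],.03),at('side',[275.7,302.7],.03))
print(robot.state()['joint_pos'])
E
python3 - <<'E'
import cv2
im=cv2.imread('pics/top0.png')[170:280,150:420];cv2.imwrite('pics/c0.png',cv2.resize(im,(800,326),interpolation=cv2.INTER_CUBIC))
E
```

```text
top mill 350 [510.1 273.4 100.7 122.5  10.6] [0.51227301 0.27733778 0.09236845]
top mill 355 [ 510.5 -311.7   99.9  124.6    9.9] [ 0.51241709 -0.31675711  0.09216932]
top grip 128 [457.2  75.1 102.8  18.    8.7] [0.44176672 0.07284299 0.05814692]
top griptop 102 [432.8  71.1  53.5  17.7   8. ] [0.43251287 0.07135182 0.06216123]
top blade 20 [508.8  83.   35.3   4.7   8.9]
top trayrim 217 [458.3 -72.1  56.8 174.   86. ]
side mill 268 [513.1 271.1 102.5 125.5  11.3] [0.5142003  0.26753093 0.09120908]
side mill 609 [ 513.7 -312.5  101.4  126.6    9.4] [ 0.51430588 -0.31680609  0.09212913]
side grip 191 [458.9  73.7 101.2  21.6   8.1] [0.44392849 0.06726901 0.05103855]
side griptop 77 [434.6  70.2  50.6  21.   10.3] [0.43437202 0.06717472 0.0614684 ]
side blade 55 [514.2  81.7  43.3  12.9  15.2]
side trayrim 342 [460.5 -72.7  63.4 175.2  84.9]
tip [0.53215095 0.08119786 0.034     ] [0.54687515 0.07713202 0.034     ]
slot [ 0.46116403 -0.32309147  0.03      ] [ 0.46770734 -0.32433312  0.03      ]
[ 1.16762222e+00  3.52977286e-01  1.63337202e+00 -9.45766358e-06
  1.15524700e+00 -2.40223120e-03]
```

View pics/c0.png

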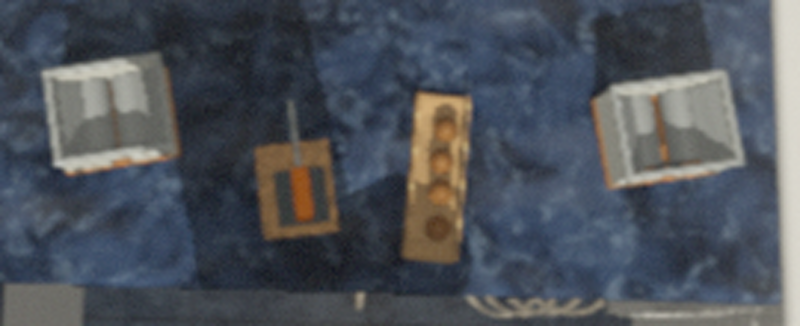

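The pictures show the left mill at about (188,208) and the right one at (374,212). The gauge is at (253,234) on its pad, and the tray at (295,230) holds four walnuts. I'm going to the gauge.

```bash
cat > g.py <<'E'
import sys
from h import *
from scipy.spatial.transform import Rotation as Ro
# target TCP x y z mm, yaw of object deg (tool y = yaw+90), optional pitch deg about object's y
def go(x,y,z,yaw,pitch=0):
    s=robot.state();R0=np.array(s['orientation']);a=np.radians(yaw)
    yv=np.array([-np.sin(a),np.cos(a),0]);zv=np.array([0,0,-1.]);R=np.stack([np.cross(yv,zv),yv,zv],1)
    R=Ro.from_rotvec(yv*np.radians(pitch)).as_matrix()@R
    print('d',np.round(R0.T@(np.array([x,y,z])-np.array(s['position'])*1000),1),'w',np.round(Ro.from_matrix(R0.T@R).as_rotvec(),3),'t',s['time_s'],'F',np.round(s['force'],1),'gf',s['grasp_force'],'op',s['opening'])
if __name__=='__main__': go(*map(float,sys.argv[1:]))
E
python3 g.py 433 71 110 8.3; python3 -m creep '[[[1,-371,-391,0,0,0,-0.546],[1,-371,-391,0,0,0,-0.546],[1,-371,-391,0,0,0,-0.546],[1,-371,-391,0,0,0,-0.546],[1,-371,-391,0,0,0,-0.546],[1,-371,-391,0,0,0,-0.546],[1,-371,-391,0,0,0,-0.546],[1,-371,-391,100,0,0,-0.546],[1,-371,-391,100,0,0,-0.546],[1,-371,-391,100,0,0,-0.546],[1,-371,-391,100,0,0,-0.546],[1,-371,-391,100,0,0,-0.546]]]'; python3 g.py 433 71 27 8.3
```

```text
d [-371.  -390.7  104.6] w [-0.     0.    -0.546] t 1.6 F [ 0.5 -0.3 -0.2] gf 0.0 op 0.09217220031560208
time_s: 3.1
position: [0.4335, 0.0718, 0.1157]
orientation: [[-0.989, -0.145, 0.002], [-0.145, 0.989, 0.001], [-0.002, 0.0, -1.0]]
force: [-0.5, -0.0, -0.2]
opening: 0.0922
grasp_force: 0.0
d [ 0.8 -0.7 88.7] w [0.    0.002 0.001] t 3.1 F [-0.5 -0.  -0.2] gf 0.0 op 0.09218285056862636
```

```bash
python3 - <<'E'
from h import *
P,C,im,d=cloud('side')
m=near(P,(433,71),80)&(P[:,2]>.055)&(P[:,2]<.07)&(C[:,0]>C[:,2]*1.8);print(m.sum(),rect(P[m]))
E
python3 -m creep '[[[1,1,-1,45,0,0,0],[1,1,-1,70,0,0,0],[1,1,-1,88,0,0,0],[1,1,-1,88,0,0,0],[1,1,-1,88,0,0,0],[-1,1,-1,88,0,0,0],[-1,1,-1,88,0,0,0],[-1,1,-1,88,0,0,0],[-1,1,-1,88,0,0,0],[-1,1,-1,88,0,0,0],[-1,1,-1,88,0,0,0],[-1,1,-1,88,0,0,0]]]'; python3 g.py 337 238 130 11
```

```text
79 [435.7  69.8  51.9  20.5   9.3]
time_s: 4.65
position: [0.432, 0.0695, 0.0266]
orientation: [[-0.989, -0.145, -0.0], [-0.145, 0.989, -0.0], [0.0, -0.0, -1.0]]
force: [-0.0, 0.2, 0.5]
opening: 0.0238
grasp_force: 0.0
d [  69.7  180.4 -103.4] w [ 0.    -0.    -0.047] t 4.65 F [-0.   0.2  0.5] gf 0.0 op 0.023838295550471195
```

```bash
python3 -m creep '[[[-1,0,0,0,0,0,0],[-1,0,0,0,0,0,0],[-1,0,0,0,0,0,0],[-1,0,0,0,0,0,0],[-1,0,0,-20,0,0,0],[-1,0,0,-50,0,0,0],[-1,0,0,-60,0,0,0],[-1,0,0,-60,0,0,0],[-1,0,0,-60,0,0,0]]]'; python3 - <<'E'
from h import *
from g import go
go(337,238,80,11)
s=robot.state()['position']*1 if 0 else np.array(robot.state()['position'])
for cam in('top','side'):
    P,C,im,d=cloud(cam)
    b=near(P,(535,86),60)&(P[:,2]>.055)&(P[:,2]<.13)&(C.max(1)-C.min(1)<40)
    print(cam,b.sum(), rect(P[b]) if b.sum()>5 else '', P[b].mean(0) if b.sum() else '')
    print([(round(r['p'],2),at(cam,r['position'],.034+s[2]-.0266)) for r in robot.spot_point('gauge_tip',cam)])
cv2.imwrite('pics/s1.png',cv2.resize(im[130:330,130:400],(800,592),interpolation=cv2.INTER_CUBIC))
E
```

```text
time_s: 5.78
position: [0.4314, 0.0695, 0.0857]
orientation: [[-0.989, -0.145, -0.001], [-0.145, 0.989, -0.0], [0.001, -0.0, -1.0]]
force: [0.2, 1.1, -3.4]
opening: 0.0178
grasp_force: 30.0
d [ 69.  180.4   5.8] w [-0.    -0.001 -0.047] t 5.775 F [ 0.2  1.1 -3.4] gf 29.99951809644699 op 0.017816186385922094
top 1  [0.53102168 0.0836548  0.09558062]
[]
side 75 [506.1  79.2  60.5   9.9   6.7] [0.50602632 0.07849026 0.09572882]
[(0.91, array([0.53341772, 0.06169251, 0.09314091])), (0.73, array([ 0.41506903, -0.04670862,  0.09314091]))]
```

View pics/s1.png

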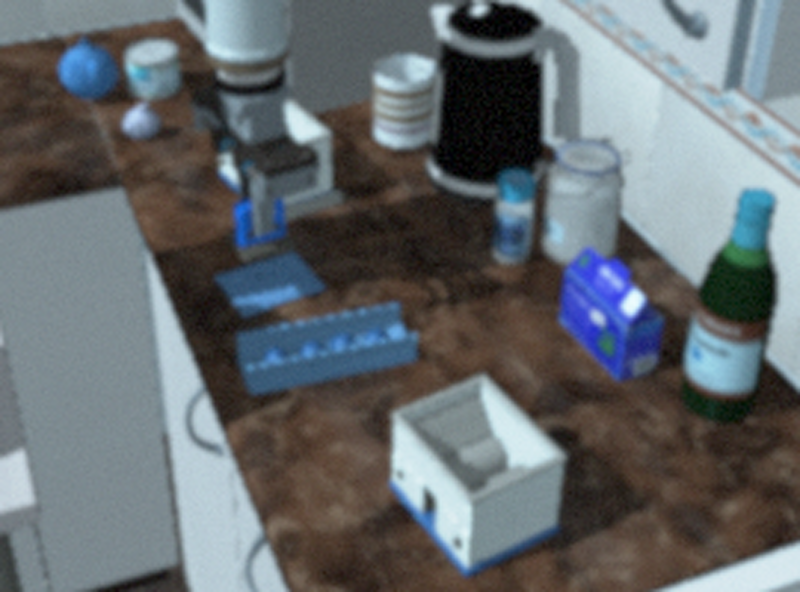

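```bash
python3 -m creep '[[[-1,50,7,0,0,0,0],[-1,94,14,0,0,0,0],[-1,94,14,0,0,0,-0.047],[-1,85,60,0,0,0,-0.047],[-1,80,110,0,0,0,-0.047],[-1,69,160,0,0,0,-0.047],[-1,69,180,0,0,0,-0.047],[-1,69,180,0,0,0,-0.047],[-1,69,180,20,0,0,-0.047],[-1,69,180,45,0,0,-0.047],[-1,69,180,59,0,0,-0.047],[-1,69,180,59,0,0,-0.047]]]'; python3 - <<'E'
from h import *
from g import go
go(337,238,27,11)
for cam in('top','side'):
    P,C,im,d=cloud(cam)
    print(cam,[(round(r['p'],2),at(cam,r['position'],.031)) for r in robot.spot_point('gauge_tip',cam)],[(round(r['p'],2),at(cam,r['position'],.03)) for r in robot.spot_point('mill_a_slot',cam)])
    cv2.imwrite(f'pics/{cam}2.png',im[:,:,::-1])
    m=near(P,(410,252),45)&(P[:,2]>.018)&(P[:,2]<.045);print(m.sum(),rect(P[m]) if m.sum()>5 else '')
a=cv2.imread('pics/top2.png')[180:260,140:250];b=cv2.imread('pics/side2.png')[150:250,170:290]
cv2.imwrite('pics/c2.png',np.hstack([cv2.resize(a,(400,300),interpolation=2),cv2.resize(b,(400,300),interpolation=2)]))
E
```

```text
time_s: 7.48
position: [0.3371, 0.2367, 0.0268]
orientation: [[-0.982, -0.19, -0.002], [-0.19, 0.982, -0.001], [0.002, -0.001, -1.0]]
force: [0.8, 0.9, -1.8]
opening: 0.018
grasp_force: 30.0
d [-0.2  1.3 -0.2] w [-0.001 -0.002 -0.   ] t 7.475 F [ 0.8  0.9 -1.8] gf 29.999510943889618 op 0.01801148504601674
top [] [(0.62, array([ 0.46251906, -0.32628162,  0.03      ])), (0.16, array([0.71355071, 0.02856589, 0.03      ]))]
0 
side [(0.67, array([0.44068597, 0.26737146, 0.031     ])), (0.4, array([ 0.45626428, -0.10829184,  0.031     ]))] [(0.62, array([ 0.46165148, -0.32668055,  0.03      ])), (0.27, array([ 0.46241959, -0.0956538 ,  0.03      ])), (0.18, array([0.55197093, 0.37226888, 0.03      ]))]
75 [403.5 248.5  74.3  12.7  13.8]
```

View pics/c2.png

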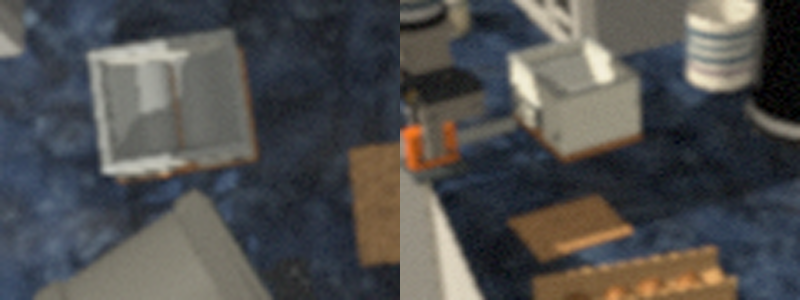

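```bash
python3 -m creep '[[[-1,-6,1,0,0,0,0],[-1,-12,1,0,0,0,0],[-1,-18,1,0,0,0,0],[-1,-24,1,0,0,0,0],[-1,-28,1,0,0,0,0],[-1,-32,1,0,0,0,0],[-1,-34,1,0,0,0,0],[-1,-36,1,0,0,0,0],[-1,-36,1,0,0,0,0]]]';  python3 -m creep '[[[-1,-1,0,0,0,0,0],[-1,-2,0,0,0,0,0],[-1,-3,0,0,0,0,0],[-1,-4,0,0,0,0,0],[-1,-4,0,0,0,0,0]]]'
```

```text
time_s: 8.9
position: [0.373, 0.2456, 0.0276]
orientation: [[-0.982, -0.191, 0.0], [-0.191, 0.982, 0.0], [-0.0, 0.0, -1.0]]
force: [0.9, -0.3, -2.4]
opening: 0.0175
grasp_force: 30.0
time_s: 9.52
position: [0.3762, 0.2461, 0.0274]
orientation: [[-0.982, -0.191, -0.001], [-0.191, 0.982, -0.001], [0.001, -0.0, -1.0]]
force: [-4.8, 0.5, -1.7]
opening: 0.0178
grasp_force: 30.0
```

```bash
python3 -m creep '[[[-1,-1,0,0,0,0,0],[-1,-2,0,0,0,0,0],[-1,-2,0,0,0,0,0]]]';  python3 -m creep '[[[-1,-1,0,0,0,0,0],[-1,-2,0,0,0,0,0],[-1,-2,0,0,0,0,0]]]'
```

```text
time_s: 9.9
position: [0.3768, 0.246, 0.0271]
orientation: [[-0.982, -0.191, -0.004], [-0.191, 0.982, -0.002], [0.004, -0.001, -1.0]]
force: [-8.8, 2.2, -0.9]
opening: 0.0176
grasp_force: 30.0
time_s: 10.28
position: [0.3772, 0.2458, 0.0268]
orientation: [[-0.982, -0.191, -0.006], [-0.191, 0.982, -0.003], [0.007, -0.002, -1.0]]
force: [-13.2, 1.9, 0.8]
opening: 0.0178
grasp_force: 30.1
```

```bash
python3 -m creep '[[[-1,3,0,0,0,0,0],[-1,3,1.5,0,0,0,0],[-1,0,1.5,0,0,0,0],[-1,-1,1.5,0,0,0,0],[-1,-1,1.5,0,0,0,0]]]'; python3 -m creep '[[[-1,0,-3,0,0,0,0],[-1,0,-3,0,0,0,0]]]'; python3 -m creep '[[[-1,0,1.5,0,0,0,0],[-1,-1,1.5,0,0,0,0],[-1,-1,1.5,0,0,0,0]]]'
```

```text
time_s: 10.9
position: [0.3772, 0.2467, 0.0267]
orientation: [[-0.982, -0.191, -0.008], [-0.191, 0.982, -0.004], [0.008, -0.003, -1.0]]
force: [-16.6, -0.8, 4.4]
opening: 0.018
grasp_force: 30.0
time_s: 11.15
position: [0.3778, 0.2442, 0.0267]
orientation: [[-0.982, -0.191, -0.008], [-0.191, 0.982, -0.003], [0.008, -0.002, -1.0]]
force: [-17.9, 3.5, 1.1]
opening: 0.0181
grasp_force: 30.4
time_s: 11.52
position: [0.3776, 0.2453, 0.0265]
orientation: [[-0.982, -0.191, -0.009], [-0.191, 0.982, -0.005], [0.01, -0.003, -1.0]]
force: [-20.4, 1.4, 4.3]
opening: 0.0182
grasp_force: 30.1
```

```bash
python3 - <<'E'
from h import *
im,d=robot.get_image('side');b=im[140:240,170:290,::-1];cv2.imwrite('pics/c3.png',cv2.resize(b,(720,600),interpolation=2))
from g import go
go(337,238,27,11)
E
```

```text
d [41.3  0.6 -0.1] w [-0.003 -0.01   0.   ] t 11.575 F [-20.4   1.6   3.9] gf 30.103853344917297 op 0.01808516225731385
```

View pics/c3.png

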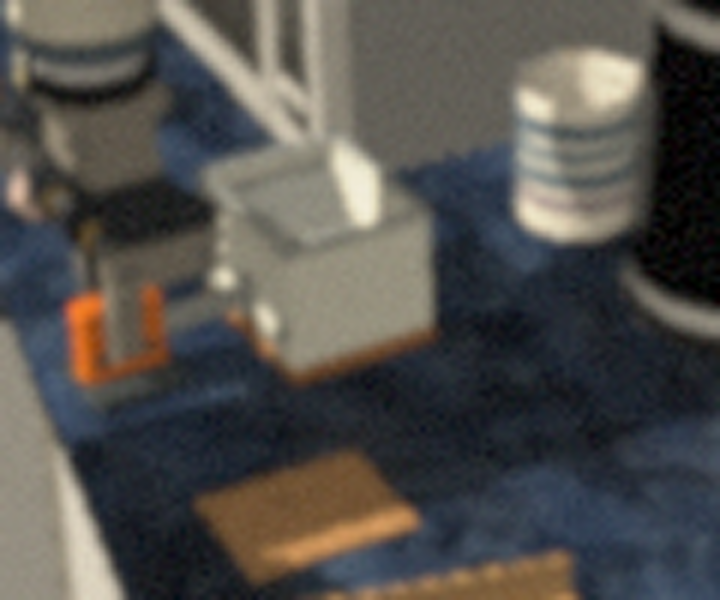

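```bash
python3 -m creep '[[[-1,8,0,0,0,0.01,0],[-1,25,0,0,0,0.01,0],[-1,48,0,0,0,0.01,0],[-1,48,0,-20,0,0.01,0],[-1,48,0,-55,0,0.01,0],[-1,48,0,-70,0,0.01,0],[-1,48,0,-70,0,0.01,0],[-1,48,0,-70,0,0.01,0]]]'; python3 g.py 328 -343 97 9.7
```

```text
time_s: 12.58
position: [0.3352, 0.238, 0.0971]
orientation: [[-0.982, -0.191, -0.01], [-0.191, 0.982, -0.002], [0.01, -0.0, -1.0]]
force: [0.4, 0.3, -2.4]
opening: 0.018
grasp_force: 30.0
d [ 118.  -569.     1.4] w [-0.    -0.01   0.023] t 12.575 F [ 0.4  0.3 -2.4] gf 29.988638162612915 op 0.017957883413033948
```

```bash
python3 -m creep '[[[-1,12,-50,0,0,-0.008,0.02],[-1,22,-105,0,0,-0.008,0.023],[-1,34,-160,0,0,-0.008,0.023],[-1,45,-215,0,0,-0.008,0.023],[-1,57,-270,0,0,-0.008,0.023],[-1,68,-325,0,0,-0.008,0.023],[-1,79,-380,0,0,-0.008,0.023],[-1,90,-435,0,0,-0.008,0.023],[-1,101,-490,0,0,-0.008,0.023],[-1,113,-545,0,0,-0.008,0.023],[-1,118,-569,0,0,-0.008,0.023],[-1,118,-569,0,0,-0.008,0.023]]]'; python3 - <<'E'
from h import *
from g import go
go(337,-342,27,9.7)
im,d=robot.get_image('side');P=pts('side',d,d>0)
p=np.array(robot.state()['position'])
print('tip',[(round(r['p'],2),at('side',r['position'],.031+p[2]-.027)) for r in robot.spot_point('gauge_tip','side')],p)
c=p[:2]*1000+[98,16]
cc=p[:2]*1000+[65,11]
m=near(P,cc,33)&(abs(P[:,2]-p[2]-.004)<.018);print(m.sum(),rect(P[m]) if m.sum()>5 else '')
cv2.imwrite('pics/c4.png',cv2.resize(im[220:350,180:340,::-1],(738,600),interpolation=2))
E
```

```text
time_s: 14.08
position: [0.3279, -0.3433, 0.0978]
orientation: [[-0.986, -0.166, -0.003], [-0.166, 0.986, 0.001], [0.003, 0.001, -1.0]]
force: [-0.1, 0.1, -2.9]
opening: 0.018
grasp_force: 30.0
d [-9.4 -0.3 70.8] w [ 0.001 -0.003 -0.002] t 14.075 F [-0.1  0.1 -2.9] gf 29.988417327404022 op 0.017963445256263855
tip [(0.9, array([ 0.43023742, -0.33151716,  0.10175887]))] [ 0.32768773 -0.34181968  0.09775887]
27 [ 418.2 -329.7   15.     3.5   14.5]
```

View pics/c4.png

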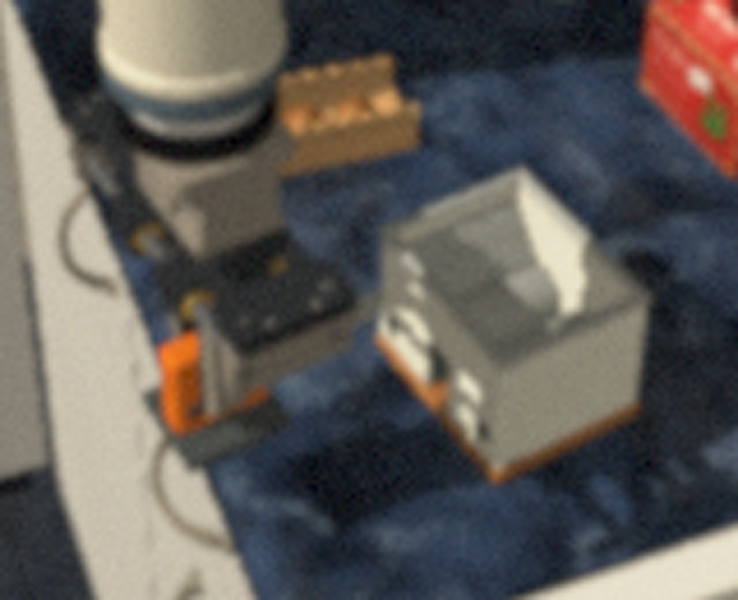

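```bash
python3 -m creep '[[[-1,0,0,30,0,0,0],[-1,-4,0,60,0,0,0],[-1,-9,0,70,0,0,0],[-1,-9,0,70,0,0,0],[-1,-15,0,70,0,0,0],[-1,-21,0,70,0,0,0],[-1,-27,0,70,0,0,0],[-1,-33,0,70,0,0,0],[-1,-37,0,70,0,0,0],[-1,-41,0,70,0,0,0],[-1,-43,0,70,0,0,0],[-1,-43,0,70,0,0,0]]]';  python3 -m creep '[[[-1,-2,0,0,0,0,0],[-1,-4,0,0,0,0,0],[-1,-6,0,0,0,0,0],[-1,-6,0,0,0,0,0]]]'
```

```text
time_s: 15.68
position: [0.3707, -0.3355, 0.0286]
orientation: [[-0.986, -0.169, -0.002], [-0.169, 0.986, -0.0], [0.002, -0.0, -1.0]]
force: [0.0, 0.3, -2.0]
opening: 0.0179
grasp_force: 30.0
time_s: 16.18
position: [0.3768, -0.3345, 0.0287]
orientation: [[-0.986, -0.169, -0.002], [-0.169, 0.986, -0.001], [0.002, -0.0, -1.0]]
force: [0.0, -0.3, -2.3]
opening: 0.018
grasp_force: 30.0
```

```bash
python3 -m creep '[[[-1,-2,0,0,0,0,0],[-1,-4,0,0,0,0,0],[-1,-6,0,0,0,0,0],[-1,-6,0,0,0,0,0]]]';  python3 -m creep '[[[-1,-2,0,0,0,0,0],[-1,-4,0,0,0,0,0],[-1,-4,0,0,0,0,0]]]'
```

```text
time_s: 16.68
position: [0.3827, -0.3335, 0.0287]
orientation: [[-0.986, -0.169, -0.002], [-0.169, 0.986, -0.001], [0.002, -0.0, -1.0]]
force: [-0.2, 0.1, -2.4]
opening: 0.0176
grasp_force: 30.0
time_s: 17.05
position: [0.3866, -0.3329, 0.0287]
orientation: [[-0.986, -0.169, -0.002], [-0.169, 0.986, -0.001], [0.002, -0.0, -1.0]]
force: [-1.0, 0.2, -2.3]
opening: 0.0178
grasp_force: 30.0
```

Free past 20 mm; going on to about 42 mm.

```bash
python3 -m creep '[[[-1,-3,0,0,0,0,0],[-1,-6,0,0,0,0,0],[-1,-9,0,0,0,0,0],[-1,-9,0,0,0,0,0]]]';  python3 -m creep '[[[-1,-3,0,0,0,0,0],[-1,-6,0,0,0,0,0],[-1,-9,0,0,0,0,0],[-1,-12,0,0,0,0,0],[-1,-12,0,0,0,0,0],[-1,-12,0,0,0,0,0]]]'
```

```text
time_s: 17.55
position: [0.3956, -0.3313, 0.0286]
orientation: [[-0.986, -0.169, -0.002], [-0.169, 0.986, -0.001], [0.002, -0.0, -1.0]]
force: [-0.2, 0.4, -2.4]
opening: 0.0177
grasp_force: 30.0
time_s: 18.3
position: [0.4071, -0.3293, 0.0286]
orientation: [[-0.986, -0.168, -0.002], [-0.168, 0.986, -0.0], [0.002, -0.0, -1.0]]
force: [0.4, 0.1, -1.0]
opening: 0.0172
grasp_force: 30.0
```

```bash
python3 -m creep '[[[-1,15,0,0,0,0,0],[-1,40,0,0,0,0,0],[-1,65,0,0,0,0,0],[-1,80,0,0,0,0,0],[-1,80,0,0,0,0,0],[-1,80,0,-30,0,0,0],[-1,80,0,-70,0,0,0],[-1,80,0,-70,0,0,0],[-1,80,0,-70,0,0,0]]]'; python3 g.py 332 70 97 8.4
```

```text
time_s: 19.42
position: [0.3286, -0.3425, 0.0983]
orientation: [[-0.986, -0.169, -0.002], [-0.169, 0.986, -0.0], [0.002, -0.0, -1.0]]
force: [-0.4, -0.5, -2.3]
opening: 0.0179
grasp_force: 30.0
d [-72.9 406.    1.1] w [-0.    -0.002  0.023] t 19.425 F [-0.4 -0.5 -2.3] gf 29.988677501678467 op 0.017893144993128662
```

```bash
python3 -m creep '[[[-1,-9,50,0,0,0,0.023],[-1,-18,100,0,0,0,0.023],[-1,-27,150,0,0,0,0.023],[-1,-36,200,0,0,0,0.023],[-1,-45,250,0,0,0,0.023],[-1,-54,300,0,0,0,0.023],[-1,-63,350,0,0,0,0.023],[-1,-73,400,0,0,0,0.023],[-1,-73,406,0,0,0,0.023],[-1,-73,406,0,0,0,0.023]]]'; python3 - <<'E'
from h import *
from g import go
go(432,69.5,60,8.4)
p=np.array(robot.state()['position'])
for cam in('top','side'):
    P,C,im,d=cloud(cam)
    br=(C[:,0]>C[:,2]*1.3)&(abs(P[:,2]-.004)<.008)&near(P,(443,78),75)
    print(cam,'pad',br.sum(),rect(P[br]))
    if cam=='side':
        m=near(P,p[:2]*1000+[65,9],34)&(abs(P[:,2]-p[2]-.004)<.018);print(m.sum(),rect(P[m]) if m.sum()>5 else '')
        print('tip',[(round(r['p'],2),at('side',r['position'],.031+p[2]-.027)) for r in robot.spot_point('gauge_tip','side')],p)
    m=near(P,(457,-73),150)&(P[:,2]>.030)&(P[:,2]<.045);print(cam,'trayrim',m.sum(),rect(P[m]))
    cv2.imwrite(f'pics/{cam}5.png',im[:,:,::-1])
a=cv2.imread('pics/top5.png')[180:280,200:350];b=cv2.imread('pics/side5.png')[150:290,170:310]
cv2.imwrite('pics/c5.png',np.hstack([cv2.resize(a,(400,300),interpolation=2),cv2.resize(b,(400,300),interpolation=2)]))
E
```

```text
time_s: 20.68
position: [0.3312, 0.0698, 0.0978]
orientation: [[-0.989, -0.148, -0.004], [-0.148, 0.989, -0.001], [0.004, -0.0, -1.0]]
force: [0.4, 0.1, -3.5]
opening: 0.0176
grasp_force: 30.0
d [-99.8 -15.2  37.4] w [-0.    -0.004  0.002] t 20.675 F [ 0.4  0.1 -3.5] gf 29.98870074748993 op 0.017592589196265693
top pad 654 [448.8  79.6  90.   82.7   7.5]
top trayrim 203 [457.  -71.8  56.6 174.9  86.2]
side pad 522 [447.3  67.7 109.1 127.7   7.3]
94 [396.3  76.9  63.8  13.4   1.8]
tip [] [0.33116393 0.06978343 0.09776282]
side trayrim 358 [460.4 -73.   62.  174.8  86. ]
```

View pics/c5.png

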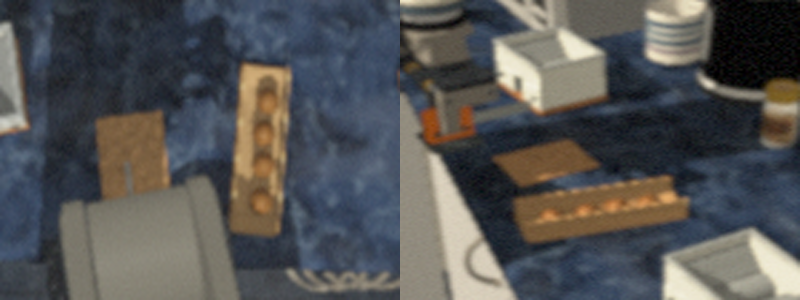

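```bash
python3 -m creep '[[[-1,-50,-6,0,0,0,0],[-1,-100,-12,0,0,0,0],[-1,-105,-12,0,0,0,0],[-1,-105,-12,20,0,0,0],[-1,-105,-12,45,0,-0.003,0],[-1,-105,-12,62,0,-0.003,0],[-1,-105,-12,66,0,-0.003,0],[-1,-105,-12,68,0,-0.003,0],[-1,-105,-12,68,0,-0.003,0]]]'; python3 -m creep '[[[-1,0,0,1,0,0,0],[-1,0,0,1.5,0,0,0],[-1,0,0,2,0,0,0],[-1,0,0,2,0,0,0]]]'
```

```text
time_s: 21.95
position: [0.4378, 0.0729, 0.0308]
orientation: [[-0.989, -0.145, 0.002], [-0.145, 0.989, 0.0], [-0.002, -0.0, -1.0]]
force: [0.3, 0.1, -2.1]
opening: 0.0178
grasp_force: 30.0
time_s: 22.45
position: [0.4375, 0.0731, 0.0284]
orientation: [[-0.989, -0.146, 0.001], [-0.146, 0.989, -0.0], [-0.001, -0.0, -1.0]]
force: [-0.0, 0.5, -1.7]
opening: 0.0177
grasp_force: 30.0
```

```bash
python3 -m creep '[[[-1,0,0,0.7,0,0,0],[-1,0,0,1.4,0,0,0],[-1,0,0,2,0,0,0],[-1,0,0,2,0,0,0]]]'; python3 -m creep '[[[0,0,0,0,0,0,0],[0,0,0,0,0,0,0],[0,0,0,0,0,0,0],[0,0,0,0,0,0,0],[0.3,0,0,-10,0,0,0],[0.6,0,0,-40,0,0,0],[1,0,0,-70,0,0,0],[1,0,0,-100,0,0,0],[1,0,0,-100,0,0,0]]]'; python3 g.py 458 -72 110 -4
```

```text
time_s: 22.95
position: [0.4377, 0.0732, 0.0267]
orientation: [[-0.989, -0.146, 0.001], [-0.146, 0.989, -0.0], [-0.001, -0.0, -1.0]]
force: [-0.4, -0.7, 4.8]
opening: 0.0181
grasp_force: 30.0
time_s: 24.08
position: [0.4391, 0.0734, 0.1288]
orientation: [[-0.989, -0.146, 0.006], [-0.146, 0.989, 0.001], [-0.006, -0.0, -1.0]]
force: [0.5, -0.4, 0.5]
opening: 0.0913
grasp_force: 0.0
d [   2.6 -146.6   18.7] w [0.001 0.006 0.216] t 24.075 F [ 0.5 -0.4  0.5] gf 0.0 op 0.0913498915403656
```

```bash
python3 -m creep '[[[1,1,-40,0,0,0,0.1],[1,3,-90,0,0,0,0.216],[1,3,-140,0,0,0,0.216],[1,3,-147,0,0,0,0.216],[1,3,-147,0,0,0,0.216],[1,3,-147,0,0,0,0.216]]]'; python3 - <<'E'
from h import *
from g import go
for cam in('top','side'):
    P,C,im,d=cloud(cam)
    m=near(P,(457,-73),150)&(P[:,2]>.030)&(P[:,2]<.045)&(P[:,1]<.0);print(cam,'trayrim',m.sum(),rect(P[m]))
    m=near(P,(440,75),70)&(P[:,2]>.055)&(P[:,2]<.08);print('griptop',m.sum(),rect(P[m]))
    m=(P[:,0]>.58)&(P[:,0]<.95)&(P[:,1]<-.08)&(P[:,1]>-.6)&(P[:,2]>.03)&(P[:,2]<.5)
    g={}
    for p in P[m]:
        k=(round(p[0]/.05)*50,round(p[1]/.05)*50);g.setdefault(k,[]).append(p[2])
    print({k:round(max(v)*1000) for k,v in sorted(g.items()) if len(v)>4})
    cv2.imwrite(f'pics/{cam}6.png',im[:,:,::-1])
go(458,-72,5,-4)
a=cv2.imread('pics/top6.png')[180:280,200:350];b=cv2.imread('pics/side6.png')[150:290,170:310]
cv2.imwrite('pics/c6.png',np.hstack([cv2.resize(a,(400,300),interpolation=2),cv2.resize(b,(400,300),interpolation=2)]))
E
```

```text
time_s: 24.82
position: [0.4554, -0.0717, 0.126]
orientation: [[-0.998, 0.069, 0.0], [0.069, 0.998, 0.0], [-0.0, 0.0, -1.0]]
force: [-0.2, 0.8, 0.7]
opening: 0.092
grasp_force: 0.0
top trayrim 16 [424.8 -95.   41.8  11.9   9.8]
griptop 101 [438.3  73.6  53.2  17.5   8.9]
{(600, -450): 495, (600, -400): 500, (600, -350): 500, (600, -300): 500, (600, -250): 500, (600, -200): 500, (600, -150): 500, (600, -100): 500, (700, -200): 72, (700, -150): 78, (700, -100): 77}
side trayrim 350 [459.7 -73.5  64.4 173.5  87.4]
griptop 76 [442.   69.9  53.4  21.9   4.5]
{(600, -450): 500, (600, -400): 500, (600, -350): 500, (600, -300): 500, (600, -250): 500, (600, -200): 499, (600, -150): 499, (600, -100): 499, (650, -450): 500, (650, -400): 477, (700, -450): 500, (700, -350): 477, (700, -200): 76, (700, -150): 80, (700, -100): 79, (750, -450): 500, (750, -300): 477, (750, -250): 477, (750, -200): 100, (750, -150): 106, (750, -100): 97, (800, -600): 146, (800, -550): 146, (800, -500): 148, (800, -450): 474, (800, -300): 246, (800, -250): 246, (850, -600): 162, (850, -550): 162, (850, -500): 162, (850, -450): 161, (900, -600): 244, (900, -550): 368, (900, -500): 409, (900, -450): 410, (900, -400): 409, (900, -350): 408, (900, -300): 375, (900, -250): 345, (900, -200): 308, (900, -150): 272, (900, -100): 256}
d [ -2.3  -0.2 121.2] w [0.    0.001 0.001] t 24.925 F [ 0.1 -1.  -0.6] gf 0.0 op 0.09180640264988019
```

View pics/c6.png

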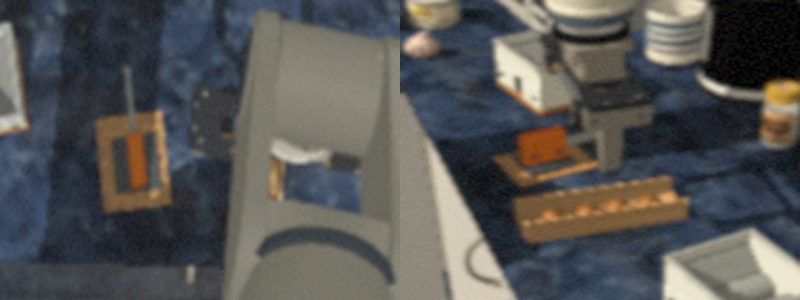

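```bash
python3 -m creep '[[[1,-3,-1,50,0,0,0],[1,-3,-1,90,0,0,0],[1,-3,-1,110,0,0,0],[1,-3,-1,119,0,0,0],[1,-3,-1,119,0,0,0],[-1,-3,-1,119,0,0,0],[-1,-3,-1,119,0,0,0],[-1,-3,-1,119,0,0,0],[-1,-3,-1,119,0,0,0],[-1,-3,-1,119,0,0,0],[-1,-3,-1,119,0,0,0],[-1,-3,-1,119,0,0,0]]]'; python3 -m creep '[[[-1,0,0,0,0,0,0],[-1,0,0,-5,0,0,0],[-1,0,0,-15,0,0,0],[-1,0,0,-30,0,0,0],[-1,0,0,-45,0,0,0],[-1,0,0,-70,0,0,0],[-1,0,0,-95,0,0,0],[-1,0,0,-120,0,0,0],[-1,0,0,-135,0,0,0],[-1,0,0,-135,0,0,0],[-1,0,0,-135,0,0,0]]]'; cat > t.py <<'E'
import sys
from g import *
# tray near-end lip underside at radial offset e mm beyond hopper centre, height zl, pitch th, yaw
e,zl,th,yaw=map(float,sys.argv[1:]);h=np.array([512,-312.]);a=np.radians(yaw);u=np.array([np.cos(a),np.sin(a)]);t=np.radians(th)
G=8.0 # TCP height above tray underside (TCP z when gripped + pad tip)
G=float(open('G').read())
r=e+89*np.cos(t)-G*np.sin(t); z=zl+89*np.sin(t)+G*np.cos(t)
x,y=h+u*r; print(x,y,z); go(x,y,z,yaw,-th)
E
echo 6 > G; python3 t.py 30 120 20 -31
```

```text
time_s: 26.42
position: [0.4592, -0.0739, 0.0077]
orientation: [[-0.998, 0.07, 0.001], [0.07, 0.998, 0.0], [-0.001, 0.0, -1.0]]
force: [-1.1, 1.7, 6.5]
opening: 0.0557
grasp_force: 30.0
time_s: 27.8
position: [0.4583, -0.0739, 0.1418]
orientation: [[-0.998, 0.07, 0.0], [0.07, 0.998, 0.0], [-0.0, 0.0, -1.0]]
force: [-0.3, 0.3, -2.1]
opening: 0.0556
grasp_force: 30.0
607.6431751879609 -369.4682174491996 156.07794848069997
d [-169.6 -284.5  -14.3] w [ 0.082 -0.342  0.466] t 27.8 F [-0.3  0.3 -2.1] gf 29.999459087848663 op 0.055630970095097376
```

```bash
echo 7.7 > G; python3 -m creep '[[[-1,-5,-8,-2,0,-0.01,0.02],[-1,-15,-25,-3,0.004,-0.03,0.05],[-1,-30,-50,-5,0.01,-0.06,0.09],[-1,-45,-75,-6,0.015,-0.09,0.13],[-1,-60,-100,-7,0.02,-0.12,0.17],[-1,-75,-125,-8,0.03,-0.15,0.21],[-1,-90,-150,-9,0.04,-0.18,0.25],[-1,-105,-175,-10,0.045,-0.21,0.29],[-1,-120,-200,-11,0.05,-0.24,0.33],[-1,-135,-225,-12,0.06,-0.27,0.37],[-1,-150,-250,-13,0.07,-0.30,0.41],[-1,-162,-270,-14,0.078,-0.325,0.445]]]'; python3 t.py 30 112 25 -31
```

```text
time_s: 29.3
position: [0.6023, -0.3563, 0.1565]
orientation: [[-0.819, 0.499, 0.283], [0.47, 0.867, -0.166], [-0.328, -0.003, -0.945]]
force: [-0.4, 0.1, -1.6]
opening: 0.0555
grasp_force: 30.0
604.0659674986433 -367.3188142226061 156.59159525510444
d [-6.7 -8.7  2.2] w [ 0.004 -0.102  0.019] t 29.3 F [-0.4  0.1 -1.6] gf 29.999156892299652 op 0.05553538863025661
```

```bash
python3 -m creep '[[[-1,-3,-4,1,0.002,-0.05,0.01],[-1,-7,-9,2,0.004,-0.1,0.019],[-1,-7,-9,2,0.004,-0.1,0.019],[-1,-7,-9,2,0.004,-0.1,0.019]]]'; python3 - <<'E'
from h import *
P,C,im,d=cloud('side');cv2.imwrite('pics/c7.png',cv2.resize(im[180:350,220:400,::-1],(635,600),interpolation=2))
im,d=robot.get_image('top');cv2.imwrite('pics/t7.png',im[:,:,::-1])
a=cv2.resize(im[150:270,310:430,::-1],(300,300),interpolation=2);b=cv2.resize(cv2.imread('pics/c7.png'),(500,472))
o=np.zeros((472,800,3),np.uint8);o[:300,:300]=a;o[:,300:]=b;cv2.imwrite('pics/c7b.png',o)
E
python3 t.py 22 104 55 -31
```

```text
time_s: 29.8
position: [0.6037, -0.3662, 0.1572]
orientation: [[-0.779, 0.513, 0.36], [0.466, 0.858, -0.215], [-0.419, 0.0, -0.908]]
force: [0.2, 0.2, -2.0]
opening: 0.0557
grasp_force: 30.0
569.2080588928136 -346.3740696797011 181.32107050162332
d [ 26.2  -0.8 -38.5] w [ 0.002 -0.527  0.002] t 29.9 F [-0.3  0.1 -2. ] gf 29.999590516090393 op 0.0556703287774466
```

View pics/c7b.png

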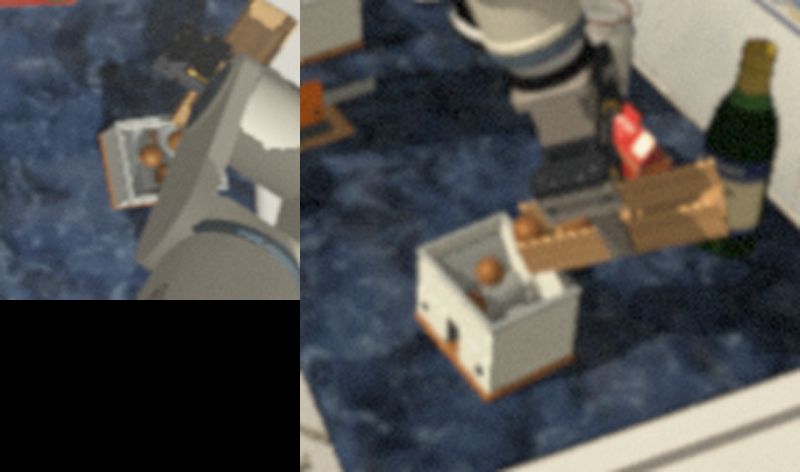

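```bash
python3 -m creep '[[[-1,3,0,-6,0,-0.08,0],[-1,7,0,-12,0,-0.16,0],[-1,10,0,-18,0,-0.24,0],[-1,14,0,-24,0,-0.32,0],[-1,18,0,-30,0,-0.4,0],[-1,22,0,-34,0,-0.48,0],[-1,26,0,-38,0,-0.527,0],[-1,26,0,-38,0,-0.527,0],[-1,26,0,-38,0,-0.527,0],[-1,26,0,-38,0,-0.527,0],[-1,26,0,-38,0,-0.527,0]]]'; python3 - <<'E'
from h import *
P,C,im,d=cloud('side');b=cv2.resize(im[180:350,220:400,::-1],(500,472),interpolation=2)
im,d=robot.get_image('top')
a=cv2.resize(im[150:270,310:430,::-1],(300,300),interpolation=2)
o=np.zeros((472,800,3),np.uint8);o[:300,:300]=a;o[:,300:]=b;cv2.imwrite('pics/c8.png',o)
E
python3 t.py 40 150 20 -31
```

```text
time_s: 31.28
position: [0.5775, -0.3479, 0.2453]
orientation: [[-0.571, 0.515, 0.639], [0.342, 0.857, -0.386], [-0.746, -0.002, -0.666]]
force: [1.3, -0.2, -2.4]
opening: 0.056
grasp_force: 30.0
615.7164617738136 -374.31913742476195 187.67542593603602
d [12.  -2.8 73. ] w [-0.002  0.493 -0.001] t 31.375 F [-0.   0.1 -1.8] gf 29.99947965145111 op 0.05589990684349144
```

View pics/c8.png

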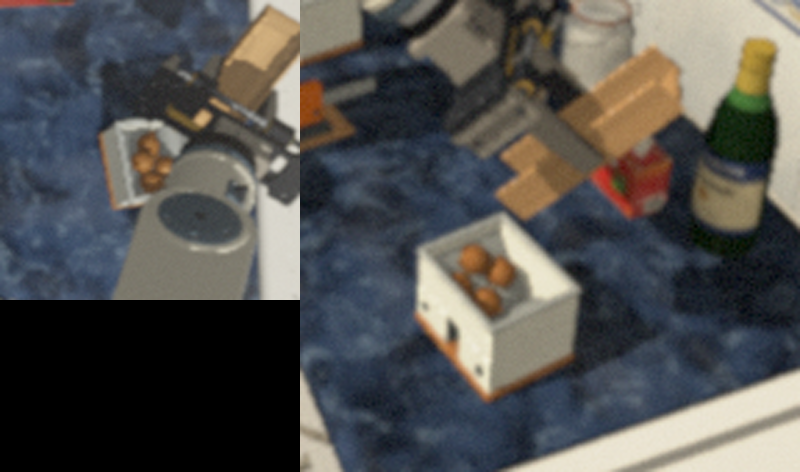

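```bash
python3 g.py 459 -100 150 -4
```

```text
d [ 223.6  151.3 -107.9] w [-0.2    0.826 -0.444] t 31.375 F [-0.   0.1 -1.8] gf 29.99947965145111 op 0.05589990684349144
```

```bash
python3 -m creep '[[[-1,22,15,-11,-0.02,0.08,-0.045],[-1,45,30,-22,-0.04,0.165,-0.09],[-1,67,45,-32,-0.06,0.25,-0.133],[-1,90,60,-43,-0.08,0.33,-0.178],[-1,112,75,-54,-0.1,0.413,-0.222],[-1,134,91,-65,-0.12,0.495,-0.266],[-1,157,106,-76,-0.14,0.578,-0.311],[-1,179,121,-86,-0.16,0.66,-0.355],[-1,201,136,-97,-0.18,0.743,-0.4],[-1,223,151,-108,-0.2,0.826,-0.444],[-1,223,151,-108,-0.2,0.826,-0.444],[-1,223,151,-108,-0.2,0.826,-0.444]]]'; python3 g.py 459 -80 12 -4
```

```text
time_s: 32.88
position: [0.4588, -0.1021, 0.1503]
orientation: [[-0.997, 0.071, -0.0], [0.071, 0.997, -0.005], [-0.0, -0.005, -1.0]]
force: [0.1, -0.8, -1.9]
opening: 0.0559
grasp_force: 30.0
d [  1.3  22.6 138.2] w [-0.005  0.    -0.001] t 32.875 F [ 0.1 -0.8 -1.9] gf 29.999603927135468 op 0.05594557774649118
```

```bash
python3 -m creep '[[[-1,1,15,40,-0.005,0,0],[-1,1,15,80,-0.005,0,0],[-1,1,15,110,-0.005,0,0],[-1,1,15,128,-0.005,0,0],[-1,1,15,136,-0.005,0,0],[-1,1,15,139,-0.005,0,0],[-1,1,15,141,-0.005,0,0],[-1,1,15,142,-0.005,0,0],[-1,1,15,142,-0.005,0,0]]]'
```

```text
time_s: 34.0
position: [0.4585, -0.0857, 0.0083]
orientation: [[-0.998, 0.069, -0.0], [0.069, 0.998, 0.004], [0.001, 0.004, -1.0]]
force: [-0.7, -0.2, -1.6]
opening: 0.0557
grasp_force: 30.0
```

```bash
python3 -m creep '[[[-1,0,0,1,0.004,0,0],[-1,0,0,1.5,0.004,0,0],[-1,0,0,1.5,0.004,0,0]]]'; python3 -m creep '[[[1,0,0,0,0,0,0],[1,0,0,0,0,0,0],[1,0,0,0,0,0,0],[1,0,0,0,0,0,0],[1,0,0,-30,0,0,0],[1,0,0,-80,0,0,0],[1,0,0,-130,0,0,0],[1,0,0,-180,0,0,0],[1,120,0,-200,0,0,0],[1,120,0,-200,0,0,0],[1,120,0,-200,0,0,0]]]'; python3 - <<'E'
from h import *
P,C,im,d=cloud('side');b=cv2.resize(im[140:350,150:400,::-1],(500,420),interpolation=2)
m=near(P,(440,75),70)&(P[:,2]>.055)&(P[:,2]<.08);print('griptop',m.sum(),rect(P[m]))
im,d=robot.get_image('top')
a=cv2.resize(im[180:270,220:420,::-1],(500,225),interpolation=2)
o=np.zeros((600,510,3),np.uint8);o[:180,:400]=cv2.resize(a,(400,180));o[180:,:500]=b;cv2.imwrite('pics/c9.png',o)
E
```

```text
time_s: 34.38
position: [0.4585, -0.0857, 0.0077]
orientation: [[-0.998, 0.069, -0.001], [0.069, 0.998, -0.0], [0.001, -0.0, -1.0]]
force: [-4.4, 0.5, 19.1]
opening: 0.0558
grasp_force: 30.0
time_s: 35.75
position: [0.3355, -0.077, 0.2069]
orientation: [[-0.998, 0.07, -0.001], [0.07, 0.998, 0.0], [0.001, -0.0, -1.0]]
force: [0.6, -0.6, -0.4]
opening: 0.0917
grasp_force: 0.0
griptop 79 [443.   70.   57.9  21.5  14.3]
```

View pics/c9.png

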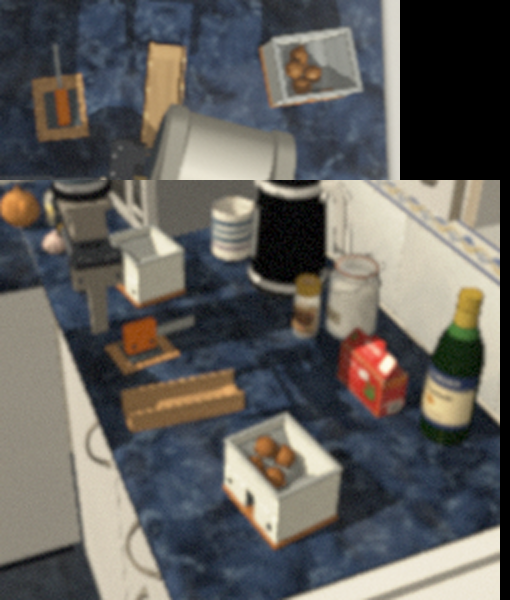

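```bash
python3 - <<'E'
from h import *
P,C,im,d=cloud('top')
m=near(P,(440,75),70)&(P[:,2]>.055)&(P[:,2]<.08);r=rect(P[m]);print(r)
if abs(r[4]-8.5)<5: print(robot.sign_off())
E
```

```text
[438.4  73.7  53.2  17.9   8.3]
the job is handed in; nothing more can be done
None
```

The job is done and handed in: the blade jammed about 12 mm into the left cracker and slid about 42 mm into the right one. The gauge is back on its pad pointing as before, all four walnuts are in the right hopper, and the empty tray stands upright on the worktop.

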